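Index the light-path shutter and lock it again

ROBOT

A 6-joint arm with a two-finger parallel gripper is mounted at the origin on a cart in front of the work surface, level with it; the furniture and walls round the work are solid. World frame = base frame: x ahead of the robot, y to its left, z up, the work surface at z = 0. Lengths are in m, angles in rad, forces in N, time in s.
With the tool pointing down it reaches from about 0.3 to 0.95 m from the base axis. Payload 3.1 kg.
Tool frame: the origin (TCP) lies at the centre of the arm's flange, where the gripper is bolted on; the fingertips stand 173 mm ahead of it and the grasp point (between the pads) lies 155 mm ahead of it (arm.hold_point_z is the distance from the TCP to the grasp point, in m); z points along the fingers, y is the line along which they close (so a half turn about z gives the same grasp; the last joint's range is limited). The gripper opens to 85 mm and grips with 20 to 120 N. Pads are 22 mm wide; open, the fingers measure 114 mm over their backs; the gripper's body (76 mm by 85 mm) begins 54 mm behind the grasp point. The pads swing forward as they close: fully open they stand 13 mm farther back than shut.
Start: joints at [1.04, 0.308, 1.634, -0, 1.2, -0.07], TCP at [0.278, 0.56, 0.405] pointing down, gripper open.
Joint ranges: [-3.06, 3.06], [-0.79, 1.96], [0.05, 2.63], [-1.19, 4.34], [0.05, 2.64], [-2.94, 2.94]. Speed limits (rad/s): [2.79, 2.79, 3.14, 3.14, 3.14, 3.14].

INTERFACE

Orientations are given as a rotation vector (axis times angle).
In Python, from bench import arm, cams, spotter gives the robot as it stands.
- The arm moves only by the tool jog_arm, never from a script. Its argument "steps" is a list of rows, each a list of 3 entries, a list of its own where there are three numbers: the shift along the world's x, y, z in units of 30 mm (1.0 is 30 mm), then the turn, a rotation vector about the world's x, y, z in units of 5 degrees (1.0 is 5 degrees), then the closure in counts, from 0 (fully open) to 255 (shut). In form: [[[tx, ty, tz], [wx, wy, wz], jaw], ...]. A call has 1 to 20 rows; each row shifts and turns the commanded pose from where the row before left it; what a row does not reach is not made up. A row lasts 1/12 s, in which the tool goes at most 41.7 mm and 7.16 degrees, less where a joint would pass 70% of its speed; a pose out of reach is approached as far as the arm can. A call is refused whole if a number of a shift passes 1 or a number of a turn 1, either way. A call with a gripper value outside its range is refused whole. The fingers move at their own pace and stop on an object; "newtons" is the grip in N (left out, the last holds). Time passes only in rows, so rows that do not move let the fingers close. It gives the time, the measured TCP pose, the force, the opening and the grip force at its end, in the units of the state.
- arm.sense(): the state, without advancing time (a new reading comes with each control period).
- cams.get_image(name): name is "side" or "top"; returns a dict with "pixels" (420x560x3 uint8, blue, green, red), "intrinsics" (3x3 intrinsics, pixels), "distortion" ([k1, k2, p1, p2, k3] as OpenCV has them; the pictures are not rectified), "xyz" and "orientation" of the camera in the world. Camera axes: x right, y down, z forward; pixel columns grow to the right and rows downward; lengths in m; the calibration is good to about 2 mm. A picture is of the moment at which its call begins. There is no depth.
- arm.hand_in(): hands the job in; it is judged then, once.
Trained networks look in the newest picture that a camera, given by its name, has taken for a name from the list of things; names that differ only in an ending like _2 or _b are one class to them, and where a whole thing is asked for, a point or a joint stands for the part that bears it (a point fixed in the world has none). Each returns a list of dicts, best first, with "score" (0 to 1); they miss things now and then, are a little off and sometimes report something else, mostly with a low value. They report only what shows in the picture. A call takes as long as a camera call.
- spotter.find_in(target, camera): "extent" ([left, top, right, bottom] in pixels, round what is visible of it).
- spotter.regions_of(target, camera): "mask" (420x560 bool, what is visible of it) and "extent" ([left, top, right, bottom] in pixels, round what is visible of it).
- spotter.spot_point(target, camera): "pixel" ([row, column] in pixels: a listed point, or the origin of a listed thing).
The state is a dict: "time_s": time; "joint_positions": joint angles; "qvel": joint speeds; "joint_efforts": joint torques, N m; "ee_pos": TCP position; "tcp_rot": TCP orientation; "contact_force": force on the tool from outside, world axes, zero at the start; "wrist_torque": the same for the moment, N m; "finger_gap": finger opening in m; "grasp_force": force on a finger pad.
Only numpy, scipy, OpenCV 4.12 (cv2) and the standard library are available. Lean on these libraries where they do the work, as an engineer would, in place of code of your own. Each camera call takes 0.05 s, during which the arm holds its last target. There are 200 camera calls.

TASK

The shutter on the sensor stand is locked with its blank part over the port. Turn the lock knob anticlockwise right back to free it, slide the shutter to the left by its upright tab until it clicks into the next stop, with its round window over the port and not past it, then turn the lock knob fully tight again (clockwise). Leave the other things on the table where they are.

Things in the scene. Friction and masses are not known exactly. Their poses are not given: they have to be found in the camera images.
- shutter_stand: fixed stand; base plate of dark steel, x -65 to +80, y -120 to +120 mm, 12 mm high. Carries an upright aluminium port plate with a black sensor tube behind it, the sliding shutter before it, and near the robot a small lock arm. Origin on the table under the base. x points away from the robot through the port, y left along the shutter's travel, z up
- port (a point): centre of the 36 mm round port in the front face of the port plate (10 mm thick, 120 mm wide, top 110 mm above the table); 70 mm above the table, axes as the stand's
- shutter (a joint): travel of the shutter along the stand's +y (left), m, -0.083 to 0.083. Spring-ball stops at -0.08 (blank over the port; it starts here, locked), 0 (round window over the port: wanted) and 0.08 (slots over the port); each draws it in from 3 mm either side and takes 6 to 10 N to leave. Free between stops it needs 1 to 2 N. Locked, it gives only a millimetre or two at 25 N
- tab (a point): on the shutter's upright black tab, 132 mm above the table; moves with the shutter, axes as the stand's. The tab is 12 mm thick along x, 60 mm long along y, from 116 to 150 mm above the table, both faces clear to take hold of (everything else of the stand is lower than 116 mm)
- window (a point): centre of the shutter's 38 mm round window, 70 mm above the table, straight below the tab; axes as the stand's. The shutter is a 7 mm steel plate 226 mm long, 34 to 106 mm above the table, on a foot bar 260 mm long (y) and 78 mm deep (x), 34 mm high
- knob_part (a joint): angle of the lock knob, rad, 0 (free, end stop) to 1.5 (tight, end stop), growing clockwise as seen facing the knob. It drives a pin into slots in the foot bar, one at each stop, and cannot be tightened between stops: below 0.4 the shutter is free, above 1.05 locked. Starts at 1.15 to 1.4. Takes about 0.12 N m; stays where it is left
- knob (a point): centre of the knob's black grip bar (64 long, 16 wide, 26 mm deep along the axis), on the turning axis, 80 mm above the table. z: out along the axis, which leans 35 degrees from vertical to the stand's front (its -x); x: along the bar, y: across it, turning with the knob. At 0.75 rad x points straight up the slope. The lock arm's face lies 32 mm below along the axis
- lens_wipes: bystander: carton 60 x 90 x 28 mm, lying left of the stand; origin at the centre of its underside
- dial_gauge: bystander: round dial indicator lying on its back, 111 x 58 x 21 mm, origin at the underside
- tape_roll: bystander: roll of tape 98 x 96 x 25 mm, lying left of the work, origin at the underside
- bottle: bystander: squeeze bottle 54 mm across, 172 mm tall, standing behind the stand, origin at the underside
- steel_block: bystander: ground steel block 25 x 50 x 25 mm behind the stand's right end, origin at the underside
- v_block: bystander: steel V block 35 x 40 x 30 mm near the stand's left end, origin at the underside

How it is judged:
By the outcome, as a careful person would: the job done as asked, in the order asked, and still so for the second after the job is handed in, with the robot touching nothing.
It also fails if it takes over 61 s, if anything falls off the work surface, if the arm or the gripper's body presses on something with over 40 N, if the wrist force passes 120 N, or if a joint passes its speed limit or range.

## Working session

There is one attempt and no reset: what is moved stays moved. The work goes in short steps, Python scripts to look and compute and a tool call to move; the robot and the scene stay as the last step left them, time stands still between calls to the robot, and variables do not carry over. Pictures are saved under pics/ and viewed, at most 10 in all, crops included, and the job is handed in when it is done.

Besides the shell and the picture viewer there is one more tool, called after "Request:" by a JSON object that holds its "api" and its "payload", one argument or row to a line. jog_arm: Moves the arm, as the interface text tells. Its arguments: {"type":"object","properties":{"steps":{"type":"array"},"newtons":{"type":"number"}},"required":["steps"]}

```bash
mkdir -p pics; ls; cat > h.py <<'E'
import numpy as np, cv2
from scipy.spatial.transform import Rotation as R
from bench import arm, cams, spotter
def look(n):
    im=cams.get_image(n); return im
def rot(o):
    o=np.array(o,float)
    if o.shape==(3,3): return o
    return R.from_rotvec(o).as_matrix() if o.size==3 else R.from_quat(o).as_matrix()
def ray(im,rc):
    K=np.array(im["intrinsics"],float);d=np.array(im["distortion"],float)
    p=cv2.undistortPoints(np.array([[[rc[1],rc[0]]]],float),K,d)[0,0]
    v=rot(im["orientation"])@np.array([p[0],p[1],1.]); return np.array(im["xyz"],float),v/np.linalg.norm(v)
def atz(im,rc,z):
    o,v=ray(im,rc); return o+v*(z-o[2])/v[2]
def tri(rays):
    A=sum(np.eye(3)-np.outer(v,v) for o,v in rays); b=sum((np.eye(3)-np.outer(v,v))@o for o,v in rays)
    return np.linalg.solve(A,b)
def proj(im,P):
    Rm=rot(im["orientation"]); rv=cv2.Rodrigues(Rm.T)[0]; t=-Rm.T@np.array(im["xyz"],float)
    q=cv2.projectPoints(np.array(P,float).reshape(-1,1,3),rv,t,np.array(im["intrinsics"],float),np.array(im["distortion"],float))[0]
    return q.reshape(-1,2)
E
python3 - <<'E'
from h import *
print(arm.sense())
I={}
for n in("side","top"):
    I[n]=look(n); cv2.imwrite(f"pics/{n}0.png",I[n]["pixels"]); print(n,I[n]["xyz"],I[n]["orientation"])
for t,z in(("knob",.08),("tab",.132),("window",.07),("port",.07),("shutter_stand",0),("bottle",0),("lens_wipes",0),("dial_gauge",0),("tape_roll",0),("v_block",0),("steel_block",0)):
    rs=[]
    for n in I:
        r=spotter.spot_point(t,n)
        if r: print(t,n,r[0]["score"],r[0]["pixel"],atz(I[n],r[0]["pixel"],z).round(4)); rs.append(ray(I[n],r[0]["pixel"]))
    if len(rs)>1: print("   tri",tri(rs).round(4))
E
```

```text
pics
{'time_s': 0.0, 'joint_positions': array([ 1.04030286e+00,  3.09014195e-01,  1.63521603e+00, -4.50503304e-06,
        1.19969814e+00, -6.97327694e-02]), 'qvel': array([ 0.00015945,  0.00132344,  0.00164741, -0.00051301, -0.00177623,
       -0.00092228]), 'joint_efforts': array([-2.18240359e-06, -4.15253627e+01, -2.76662886e+01,  3.42121348e-05,
        1.02744496e-02,  9.75995476e-06]), 'ee_pos': array([0.27771716, 0.55942554, 0.40342684]), 'tcp_rot': array([-0.71721619, -3.05792089,  0.00350612]), 'contact_force': array([ 0.56340131, -0.09023813,  0.27556082]), 'wrist_torque': array([ 0.0319712 , -0.06118284,  0.01322714]), 'grasp_force': 0.0, 'finger_gap': 0.08527551265773627}
side [-0.04768845 -0.32718115  1.2151535 ] [-2.20949049  1.40125731 -0.44253284]
top [ 0.49104048 -0.04697058  1.2400804 ] [-2.15029081  2.1926018  -0.12072837]
knob side 0.66 [267.3, 424.5] [ 0.6513 -0.4082  0.08  ]
knob top 0.5 [240.7, 382.3] [ 0.5225 -0.3247  0.08  ]
   tri [ 0.5337 -0.3437  0.2335]
tab side 0.79 [259.9, 412.9] [ 0.6266 -0.3738  0.132 ]
tab top 0.93 [196.7, 401.3] [ 0.6366 -0.3682  0.
[... 691 characters left out ...]
.    ]
lens_wipes top 0.74 [247.7, 239.8] [0.5127 0.074  0.    ]
   tri [0.5113 0.0747 0.0153]
dial_gauge side 0.76 [243.5, 187.8] [0.4953 0.1868 0.    ]
dial_gauge top 0.68 [257.4, 202.6] [0.4865 0.1828 0.    ]
   tri [0.4867 0.1791 0.0189]
tape_roll side 0.66 [230.5, 142.2] [0.4772 0.3207 0.    ]
tape_roll top 0.73 [222.6, 360.8] [ 0.5792 -0.2823  0.    ]
   tri [ 0.3748 -0.0793  0.6286]
v_block side 0.86 [281.6, 290.0] [ 0.5102 -0.1097  0.    ]
v_block top 0.46 [240.6, 302.7] [ 0.5299 -0.11    0.    ]
   tri [ 0.5287 -0.1075 -0.0351]
steel_block side 0.55 [267.3, 423.0] [ 0.6989 -0.4103  0.    ]
steel_block top 0.45 [180.6, 401.7] [ 0.7023 -0.4101  0.    ]
   tri [ 0.7031 -0.4113 -0.0062]
```

```bash
python3 - <<'E'
import cv2
a=cv2.imread("pics/side0.png")[200:340,280:460];b=cv2.imread("pics/top0.png")[150:290,290:470]
cv2.imwrite("pics/c0.png",cv2.hconcat([cv2.resize(x,None,fx=2.2,fy=2.2*1.9,interpolation=2) if 0 else cv2.resize(x,None,fx=2.2,fy=2.2,interpolation=2) for x in(a,b)]))
E
```

```text
(no output)
```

View pics/top0.png

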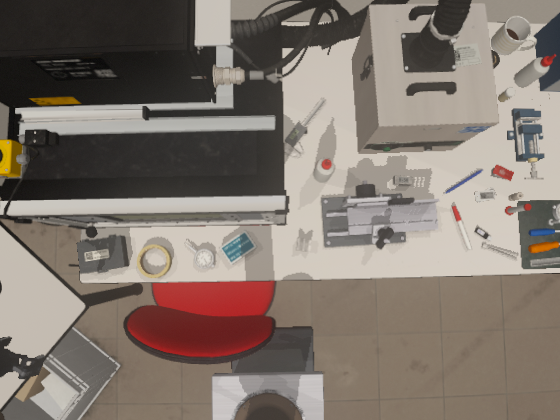

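View pics/c0.png

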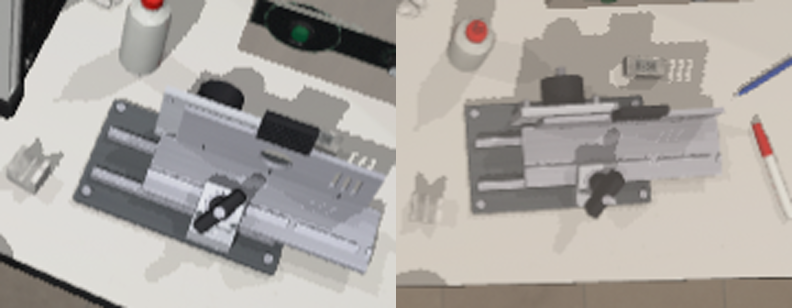

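The crops show the knob at about (381,296) in side and (385,236) in top. The tab is at (412,260) and (401,201). The base corners are visible too, so I'll fit the stand's pose from them.

```bash
cat > fit.py <<'E'
from h import *
from scipy.optimize import least_squares
I={n:look(n) for n in("side","top")}
S=lambda x,y:(280+x/2.2,200+y/2.2)
T=lambda x,y:(290+(x-396)/2.2,150+y/2.2)
c=dict(bl=(80,120),fl=(-65,120),fr=(-65,-120))
obs=[("side",(.080,.12,.012),S(120,98)),("side",(-.065,.12,.012),S(75,203)),("side",(-.065,-.12,.012),S(277,272)),
("top",(.080,.12,.012),T(467,101)),("top",(-.065,.12,.012),T(475,212)),("top",(-.065,-.12,.012),T(651,202)),
]
def P(p,q):
    c,s=np.cos(p[2]),np.sin(p[2]); return np.array([p[0]+c*q[0]-s*q[1],p[1]+s*q[0]+c*q[1],q[2]])
f=lambda p:np.concatenate([proj(I[n],P(p,q))[0]-u for n,q,u in obs])
r=least_squares(f,[.58,-.28,0],x_scale=[.1,.1,1]);p=r.x
print(p,r.fun.round(1))
def st(w): c,s=np.cos(p[2]),np.sin(p[2]);d=w-np.array([p[0],p[1],0]);return np.array([c*d[0]+s*d[1],-s*d[0]+c*d[1],d[2]])
for nm,a,b in(("knob",S(222,212),T(604,192)),("tab",S(290,132),T(640,113)),("knob_end_lo",S(197,230),T(597,211)),("knob_end_hi",S(247,193),T(612,175))):
    w=tri([ray(I["side"],a[::-1]),ray(I["top"],b[::-1])]); print(nm,w.round(4),st(w).round(4))
for q in [(-.05,-.0,.08)]: print(P(p,q))
E
python3 fit.py
```

```text
[ 0.58039011 -0.29370294  0.04136672] [-1.4 -0.4  0.  -2.7 -0.1  0.9  0.3  1.2  0.1  0.3  2.  -0.3]
knob [ 0.5328 -0.3344  0.0743] [-0.0492 -0.0387  0.0743]
tab [ 0.6255 -0.3696  0.1292] [ 0.042  -0.0777  0.1292]
knob_end_lo [ 0.507  -0.3212  0.0682] [-0.0745 -0.0245  0.0682]
knob_end_hi [ 0.5555 -0.3468  0.0888] [-0.0271 -0.052   0.0888]
[ 0.53043288 -0.29577069  0.08      ]
```

Request:
{"api": "jog_arm", "payload": {
  "steps": [
    [[0.2,-0.8,0],[0,0,-1],60],
    [[0.2,-0.8,0],[0,0,-1],60],
    [[0.2,-0.8,0],[0,0,-1],60],
    [[0.2,-0.8,0],[0,0,-1],60],
    [[0.2,-0.8,0],[0,0,-1],60],
    [[0.2,-0.8,0],[0,0,-1],60],
    [[0.2,-0.8,0],[0,0,-1],60],
    [[0.2,-0.8,0],[0,0,-1],60],
    [[0.2,-0.8,0],[0,0,-1],60],
    [[0.2,-0.8,0],[0,0,-1],60],
    [[0.2,-0.8,0],[0,0,-1],60],
    [[0.2,-0.8,0],[0,0,-1],60],
    [[0.2,-0.8,0],[0,0,-1],60],
    [[0.2,-0.8,0],[0,0,-1],60],
    [[0.2,-0.8,0],[0,0,-1],60],
    [[0.2,-0.8,0],[0,0,-1],60],
    [[0.2,-0.8,0],[0,0,-1],60],
    [[0.2,-0.8,0],[0,0,-1],60],
    [[0.2,-0.8,0],[0,0,-1],60],
    [[0.2,-0.8,0],[0,0,-1],60]
  ],
  "newtons": 40
}}

```text
time_s: 2.97
ee_pos: [0.398, 0.0786, 0.405]
tcp_rot: [2.807, 1.41, 0.001]
contact_force: [0.6, -0.3, -0.5]
finger_gap: 0.0652
grasp_force: 0.0
```

Request:
{"api": "jog_arm", "payload": {
  "steps": [
    [[0,-0.7,-0.1],[0,0,-1],60],
    [[0,-0.7,-0.1],[0,0,-1],60],
    [[0,-0.7,-0.1],[0,0,-1],60],
    [[0,-0.7,-0.1],[0,0,-1],60],
    [[0,-0.7,-0.1],[0,0,-1],60],
    [[0,-0.7,-0.1],[0,0,-1],60],
    [[0,-0.7,-0.1],[0,0,-1],60],
    [[0,-0.7,-0.1],[0,0,-1],60],
    [[0,-0.7,-0.1],[0,0,-1],60],
    [[0,-0.7,-0.1],[0,0,-1],60],
    [[0,-0.7,-0.1],[0,0,-1],60],
    [[0,-0.7,-0.1],[0,0,-1],60],
    [[0,-0.7,-0.1],[0,0,-1],60],
    [[0,-0.7,-0.1],[0,0,-1],60],
    [[0,-0.7,-0.1],[0,0,-1],60],
    [[0,-0.7,-0.1],[0,0,-1],60],
    [[0,-0.7,-0.1],[0,0,0],60],
    [[0,-0.7,-0.1],[0,0,0],60],
    [[0,-0.7,-0.1],[0,0,0],60],
    [[0,-0.7,-0.1],[0,0,0],60]
  ]
}}

```text
time_s: 4.63
ee_pos: [0.3979, -0.3413, 0.3447]
tcp_rot: [3.058, -0.718, 0.001]
contact_force: [0.2, 0.5, 0.7]
finger_gap: 0.0654
grasp_force: 0.0
```

```bash
cat > plan.py <<'E'
import sys
from h import *
p=[0.5804,-0.2937,0.0414]
def setp(q): global p; p=q
def W(q):
    q=np.array(q,float); return R.from_rotvec([0,0,p[2]]).apply(q)+[p[0],p[1],0]
K=np.array([-.050,-.039,.08])
a35=np.radians(35); AX=np.array([-np.sin(a35),0,np.cos(a35)]); U=np.array([np.cos(a35),0,np.sin(a35)])
def knobR(th):   # tool rotation gripping the bar at angle th
    d=th-.75; right=np.array([0,-1,0]); bar=np.cos(d)*U+np.sin(d)*right
    z=-AX; y=-np.cross(AX,bar)   # perpendicular to bar, pointing right at th=.75
    M=np.stack([np.cross(y,z),y,z],1); return R.from_rotvec([0,0,p[2]])*R.from_matrix(M)
def knobT(th,back): return W(K+AX*(.155+back))
def delta(pos,Rt):
    s=arm.sense(); d=(np.array(pos)-s["ee_pos"])/.03; w=(Rt*R.from_rotvec(s["tcp_rot"]).inv()).as_rotvec()
    print("t",round(s["time_s"],2),"tcp",s["ee_pos"].round(4),"q",s["joint_positions"].round(2),"F",s["contact_force"].round(1),"gap",round(s["finger_gap"],4),"gf",round(float(s["grasp_force"]),1))
    print("shift units",d.round(2),"turn units",(np.degrees(w)/5).round(2))
E
python3 - <<'E'
from plan import *
delta(knobT(1.25,.09),knobR(1.25)); delta(knobT(1.25,0),knobR(1.25)); print("axis units per 10mm",(W(AX)-W([0,0,0])).round(3)/3)
E
```

```text
t 4.63 tcp [ 0.3979 -0.3413  0.3447] q [-0.79  0.18  1.92  0.    1.04  1.24] F [0.2 0.5 0.7] gap 0.0654 gf 0.0
shift units [-0.21  0.03 -2.13] turn units [ 0.28 -6.99  0.03]
t 4.63 tcp [ 0.3979 -0.3413  0.3447] q [-0.79  0.18  1.92  0.    1.04  1.24] F [0.2 0.5 0.7] gap 0.0654 gf 0.0
shift units [ 1.51  0.1  -4.59] turn units [ 0.28 -6.99  0.03]
axis units per 10mm [-0.191 -0.008  0.273]
```

Request:
{"api": "jog_arm", "payload": {
  "steps": [
    [[-0.026,0.004,-0.266],[0.035,-0.875,0],60],
    [[-0.026,0.004,-0.266],[0.035,-0.875,0],60],
    [[-0.026,0.004,-0.266],[0.035,-0.875,0],60],
    [[-0.026,0.004,-0.266],[0.035,-0.875,0],60],
    [[-0.026,0.004,-0.266],[0.035,-0.875,0],60],
    [[-0.026,0.004,-0.266],[0.035,-0.875,0],60],
    [[-0.026,0.004,-0.266],[0.035,-0.875,0],60],
    [[-0.026,0.004,-0.266],[0.035,-0.875,0],60],
    [[0.19,0.008,-0.273],[0,0,0],60],
    [[0.19,0.008,-0.273],[0,0,0],60],
    [[0.19,0.008,-0.273],[0,0,0],60],
    [[0.19,0.008,-0.273],[0,0,0],60],
    [[0.19,0.008,-0.273],[0,0,0],60],
    [[0,0,0],[0,0,0],60]
  ]
}}

```text
time_s: 5.8
ee_pos: [0.4212, -0.3373, 0.2382]
tcp_rot: [-2.776, 0.649, -0.863]
contact_force: [-0.5, 1.0, 0.5]
finger_gap: 0.0653
grasp_force: 0.0
```

```bash
python3 - <<'E'
from plan import *
delta(knobT(1.25,0),knobR(1.25))
s,t=look("side"),look("top")
def crop(im,r,c):
    a=im["pixels"].copy()
    q=proj(im,[W(K),W(K+AX*.013)])
    return cv2.resize(a[r:r+110,c:c+140],None,fx=2.8,fy=2.8,interpolation=2)
cv2.imwrite("pics/c1.png",cv2.hconcat([crop(s,220,310),crop(t,180,320)]))
for n,i in(("side",s),("top",t)):
    print(proj(i,[W(K),W(K+AX*.013)]).round(1), [(r["pixel"],r["score"]) for r in spotter.spot_point("knob",n)][:2])
E
```

```text
t 5.8 tcp [ 0.4212 -0.3373  0.2382] q [-0.88  0.32  2.08  1.    0.57  0.33] F [-0.5  1.   0.5] gap 0.0653 gf 0.0
shift units [ 0.74 -0.04 -1.04] turn units [-0.03 -0.02  0.  ]
[[380.6 295.8]
 [380.5 296.5]] []
[[385.8 237.2]
 [387.  239.7]] [([238.0, 382.6], 0.44)]
```

View pics/c1.png

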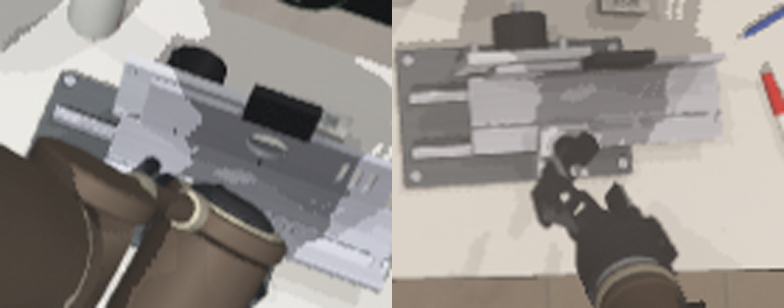

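The picture shows the fingers on either side of the bar, with the bar's upper end at about (385,234) in top. I'll go in and close.

Request:
{"api": "jog_arm", "payload": {
  "steps": [
    [[0.185,-0.01,-0.26],[0,0,0],60],
    [[0.185,-0.01,-0.26],[0,0,0],60],
    [[0.185,-0.01,-0.26],[0,0,0],60],
    [[0.185,-0.01,-0.26],[0,0,0],60],
    [[0,0,0],[0,0,0],60],
    [[0,0,0],[0,0,0],140],
    [[0,0,0],[0,0,0],255],
    [[0,0,0],[0,0,0],255],
    [[0,0,0],[0,0,0],255],
    [[0,0,0],[0,0,0],255],
    [[0,0,0],[0,0,0],255]
  ],
  "newtons": 40
}}

```text
time_s: 6.92
ee_pos: [0.443, -0.3372, 0.2098]
tcp_rot: [-2.769, 0.645, -0.867]
contact_force: [0.0, 6.6, 5.2]
finger_gap: 0.0224
grasp_force: 38.9
```

```bash
python3 - <<'E'
from plan import *
s=arm.sense(); print(s["wrist_torque"].round(2))
delta(knobT(1.25,0),knobR(1.25)); print("turn axis world", (W(AX)-W([0,0,0])).round(3))
E
```

```text
[ 1.09 -0.37  0.69]
t 6.92 tcp [ 0.443  -0.3372  0.2098] q [-0.85  0.4   2.05  1.08  0.54  0.27] F [0.  6.6 5.2] gap 0.0224 gf 38.9
shift units [ 0.01 -0.04 -0.09] turn units [-0.08  0.04 -0.03]
turn axis world [-0.573 -0.024  0.819]
```

Request:
{"api": "jog_arm", "payload": {
  "steps": [
    [[0,0,0],[-0.573,-0.024,0.819],255],
    [[0,0,0],[-0.573,-0.024,0.819],255],
    [[0,0,0],[-0.573,-0.024,0.819],255],
    [[0,0,0],[-0.573,-0.024,0.819],255]
  ]
}}

```text
time_s: 7.25
ee_pos: [0.4431, -0.3367, 0.2099]
tcp_rot: [-2.928, 0.153, -0.927]
contact_force: [0.6, 8.8, 7.3]
finger_gap: 0.0227
grasp_force: 39.1
```

```bash
python3 - <<'E'
from plan import *
s=arm.sense(); print(s["wrist_torque"].round(2), s["wrist_torque"]@[-.573,-.024,.819])
delta(knobT(0.9,0),knobR(0.9))
E
```

```text
[ 1.46 -0.46  0.73] -0.22673027516830593
t 7.25 tcp [ 0.4431 -0.3367  0.2099] q [-0.85  0.4   2.05  1.08  0.54 -0.09] F [0.6 8.8 7.3] gap 0.0227 gf 39.1
shift units [ 0.   -0.06 -0.1 ] turn units [-0.08  0.05 -0.07]
```

Request:
{"api": "jog_arm", "payload": {
  "steps": [
    [[0,0.02,0.01],[-0.573,-0.024,0.819],255],
    [[0,0.02,0.01],[-0.573,-0.024,0.819],255],
    [[0,0,0],[-0.573,-0.024,0.819],255],
    [[0,0,0],[-0.573,-0.024,0.819],255],
    [[0,0,0],[-0.573,-0.024,0.819],255],
    [[0,0,0],[-0.573,-0.024,0.819],255],
    [[0,0,0],[-0.573,-0.024,0.819],255],
    [[0,0,0],[-0.573,-0.024,0.819],255]
  ]
}}

```text
time_s: 7.92
ee_pos: [0.4428, -0.3351, 0.2098]
tcp_rot: [2.74, 0.839, 0.885]
contact_force: [0.7, 8.9, 5.4]
finger_gap: 0.0224
grasp_force: 39.9
```

```bash
python3 - <<'E'
from plan import *
s=arm.sense(); print(s["wrist_torque"].round(2), s["wrist_torque"]@[-.573,-.024,.819])
delta(knobT(0.,0),knobR(0.))
E
```

```text
[ 1.4  -0.21  0.78] -0.15886625819726097
t 7.92 tcp [ 0.4428 -0.3351  0.2098] q [-0.84  0.4   2.05  1.08  0.54 -0.78] F [0.7 8.9 5.4] gap 0.0224 gf 39.9
shift units [ 0.01 -0.11 -0.1 ] turn units [-1.42 -0.03  1.81]
```

Request:
{"api": "jog_arm", "payload": {
  "steps": [
    [[0,0,0],[-0.573,-0.024,0.819],255],
    [[0,0,0],[-0.573,-0.024,0.819],255]
  ]
}}

```text
time_s: 8.08
ee_pos: [0.4427, -0.3348, 0.2097]
tcp_rot: [2.618, 1.06, 0.85]
contact_force: [-0.1, 8.4, 5.9]
finger_gap: 0.0226
grasp_force: 40.1
```

Request:
{"api": "jog_arm", "payload": {
  "steps": [
    [[0,0,0],[-0.35,-0.015,0.5],255],
    [[0,0,0],[0,0,0],255]
  ]
}}

```text
time_s: 8.25
ee_pos: [0.4426, -0.3347, 0.2096]
tcp_rot: [2.579, 1.122, 0.839]
contact_force: [0.5, 8.7, 6.4]
finger_gap: 0.0226
grasp_force: 40.1
```

```bash
python3 - <<'E'
from plan import *
s=arm.sense(); print(s["wrist_torque"].round(2), s["wrist_torque"]@[-.573,-.024,.819])
delta(knobT(0.,0),knobR(0.))
E
```

```text
[ 1.36 -0.18  0.89] -0.04555421514546234
t 8.25 tcp [ 0.4426 -0.3347  0.2096] q [-0.84  0.4   2.06  1.08  0.54 -1.01] F [0.5 8.7 6.4] gap 0.0226 gf 40.1
shift units [ 0.02 -0.12 -0.09] turn units [ 0.05  0.04 -0.32]
```

Request:
{"api": "jog_arm", "payload": {
  "steps": [
    [[0,0,0],[-0.573,-0.024,0.819],255],
    [[0,0,0],[0,0,0],255]
  ]
}}

```text
time_s: 8.42
ee_pos: [0.4419, -0.3354, 0.209]
tcp_rot: [2.508, 1.225, 0.813]
contact_force: [-1.1, 6.4, 2.9]
finger_gap: 0.0224
grasp_force: 40.5
```

```bash
cat > tq.py <<'E'
from plan import *
s=arm.sense(); a=(W(AX)-W([0,0,0])); print(s["wrist_torque"].round(2), round(s["wrist_torque"]@a,3), s["joint_efforts"].round(2))
E
cat tq.py >/dev/null; python3 tq.py; python3 -c "
from plan import *
delta(knobT(0.,0),knobR(0.))"
```

```text
[0.77 0.41 0.68] 0.107 [ -2.36 -36.89 -22.04   1.54  -1.21  -0.26]
t 8.42 tcp [ 0.4419 -0.3354  0.209 ] q [-0.85  0.4   2.06  1.08  0.54 -1.1 ] F [-1.1  6.4  2.9] gap 0.0224 gf 40.5
shift units [ 0.05 -0.1  -0.07] turn units [ 0.67  0.04 -1.13]
```

Request:
{"api": "jog_arm", "payload": {
  "steps": [
    [[0,0,0],[-0.573,-0.024,0.819],255],
    [[0,0,0],[0,0,0],255]
  ]
}}

```text
time_s: 8.58
ee_pos: [0.4418, -0.3355, 0.2089]
tcp_rot: [2.437, 1.323, 0.792]
contact_force: [-2.1, 5.7, 3.6]
finger_gap: 0.0227
grasp_force: 40.6
```

```bash
python3 tq.py; python3 - <<'E'
from plan import *
delta(knobT(0.,0),knobR(0.))
s,t=look("side"),look("top")
f=lambda im,r,c:cv2.resize(im["pixels"][r:r+110,c:c+140],None,fx=2.8,fy=2.8,interpolation=2)
cv2.imwrite("pics/c2.png",cv2.hconcat([f(s,230,310),f(t,180,320)]))
E
```

```text
[0.83 0.36 0.61] 0.018 [ -2.64 -36.62 -22.03   1.43  -1.37  -0.36]
t 8.58 tcp [ 0.4418 -0.3355  0.2089] q [-0.85  0.4   2.06  1.08  0.54 -1.18] F [-2.1  5.7  3.6] gap 0.0227 gf 40.6
shift units [ 0.05 -0.1  -0.07] turn units [ 1.24  0.07 -1.94]
```

View pics/c2.png

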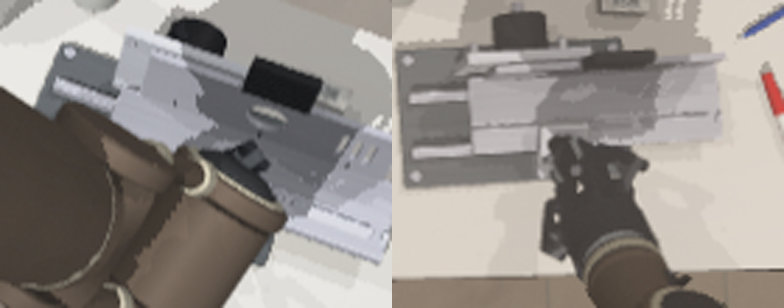

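Request:
{"api": "jog_arm", "payload": {
  "steps": [
    [[0,0,0],[0,0,0],60],
    [[0,0,0],[0,0,0],60],
    [[0,0,0],[0,0,0],60],
    [[-0.38,-0.016,0.546],[0,0,0],60],
    [[-0.38,-0.016,0.546],[0,0,0],60],
    [[-0.38,-0.016,0.546],[0,0,0],60],
    [[-0.38,-0.016,0.546],[0,0,0],60],
    [[-0.38,-0.016,0.546],[0,0,0],60],
    [[-0.38,0.5,0.546],[0,0,0],60],
    [[-0.0,0.9,0.3],[0,0,0],60],
    [[-0.0,0.9,0.3],[0,0,0],60],
    [[-0.0,0.9,0.3],[0,0,0],60]
  ]
}}

```text
time_s: 9.68
ee_pos: [0.3736, -0.2443, 0.3356]
tcp_rot: [2.436, 1.31, 0.786]
contact_force: [0.2, 0.3, -0.4]
finger_gap: 0.0656
grasp_force: 0.0
```

```bash
python3 - <<'E'
from plan import *
delta(knobT(0.,0),knobR(0.))
s,t=look("side"),look("top")
f=lambda im,r,c:cv2.resize(im["pixels"][r:r+110,c:c+140],None,fx=2.8,fy=2.8,interpolation=2)
cv2.imwrite("pics/c3.png",cv2.hconcat([f(s,230,310),f(t,180,320)]))
E
python3 tq.py
```

```text
t 9.68 tcp [ 0.3736 -0.2443  0.3356] q [-0.82 -0.05  2.25  0.79  0.66 -0.8 ] F [ 0.2  0.3 -0.4] gap 0.0656 gf 0.0
shift units [ 2.32 -3.14 -4.29] turn units [ 1.31  0.08 -1.83]
[ 0.02  0.28 -0.02] -0.038 [  0.66 -23.7  -24.8    1.43  -0.14   0.25]
```

View pics/c3.png

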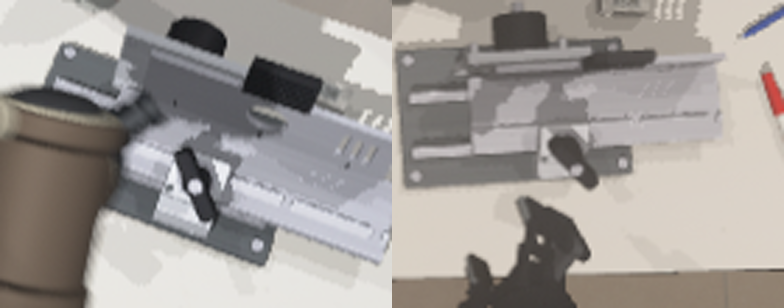

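The knob has turned: in side the bar runs from (375,284) to (385,307), and in top from (378,230) to (391,246). I'll fit its angle and centre.

```bash
cat > ang.py <<'E'
from plan import *
from scipy.optimize import least_squares
def ang(S,T):
    # S,T: (up end, low end) full-image (col,row); bar top surface ends approx
    I={n:look(n) for n in("side","top")}
    def ends(v):
        k=np.array([v[0],v[1],.08]);d=v[2]-.75;b=np.cos(d)*U+np.sin(d)*np.array([0,-1,0])
        return [W(k+AX*.008+s*b*.030) for s in(1,-1)]
    f=lambda v:np.concatenate([(proj(I[n],ends(v))-np.array(o)).ravel() for n,o in(("side",S),("top",T))])
    r=least_squares(f,[-.05,-.039,.7],x_scale=[.01,.01,.3]);print("knob stand xy, theta",r.x.round(4),r.fun.round(1))
E
python3 - <<'E'
from ang import ang
s=lambda x,y:(310+x/2.8,230+y/2.8); t=lambda x,y:(320+(x-392)/2.8,180+y/2.8)
ang([s(184,152),s(210,217)],[t(554,138),t(592,185)])
S=lambda x,y:(280+x/2.2,200+y/2.2);T=lambda x,y:(290+(x-396)/2.2,150+y/2.2)
ang([S(247,193),S(197,230)],[T(614,172),T(594,213)])
E
```

```text
knob stand xy, theta [-0.0481 -0.0367  0.0703] [-0.3 -1.1 -0.8 -0.2  1.5  2.   0.3 -1.3]
knob stand xy, theta [-0.0481 -0.0373  1.244 ] [-2.7 -0.7  1.1 -1.   2.6  1.3  0.  -0.4]
```

```bash
sed -i 's/^K=.*/K=np.array([-.0485,-.0372,.0815])/' plan.py; python3 - <<'E'
from plan import *
t=look("top"); print(atz(t,(201.5,401),.15), atz(t,(201.5,401),.14), atz(t,(202.3,401.5),.15))
Rt=R.from_rotvec([0,0,p[2]])*R.from_matrix(np.array([[0,1,0],[1,0,0],[0,0,-1]],float).T)
delta([.628,-.370,.39],Rt)
E
```

```text
[ 0.62158407 -0.3615508   0.15      ] [ 0.62278163 -0.36443665  0.14      ] [ 0.61945837 -0.36276668  0.15      ]
t 10.03 tcp [ 0.3742 -0.2455  0.3346] q [-0.82 -0.04  2.25  0.79  0.66 -0.81] F [-0.1 -0.3 -0.2] gap 0.0654 gf 0.0
shift units [ 8.46 -4.15  1.85] turn units [-2.46  6.69  6.93]
```

Request:
{"api": "jog_arm", "payload": {
  "steps": [
    [[0.833,-0.4,0.185],[-0.246,0.669,0.693],60],
    [[0.833,-0.4,0.185],[-0.246,0.669,0.693],60],
    [[0.833,-0.4,0.185],[-0.246,0.669,0.693],60],
    [[0.833,-0.4,0.185],[-0.246,0.669,0.693],60],
    [[0.833,-0.4,0.185],[-0.246,0.669,0.693],60],
    [[0.833,-0.4,0.185],[-0.246,0.669,0.693],60],
    [[0.833,-0.4,0.185],[-0.246,0.669,0.693],60],
    [[0.833,-0.4,0.185],[-0.246,0.669,0.693],60],
    [[0.833,-0.4,0.185],[-0.246,0.669,0.693],60],
    [[0.833,-0.4,0.185],[-0.246,0.669,0.693],60],
    [[0,0,0],[0,0,0],60]
  ]
}}

```text
time_s: 10.95
ee_pos: [0.6282, -0.3672, 0.3889]
tcp_rot: [2.17, 2.268, -0.001]
contact_force: [-0.1, -0.3, 0.3]
finger_gap: 0.0652
grasp_force: 0.0
```

```bash
python3 - <<'E'
from plan import *
Rt=R.from_rotvec([0,0,p[2]])*R.from_matrix(np.array([[0,1,0],[1,0,0],[0,0,-1]],float).T)
delta([.624,-.366,.292],Rt)
E
```

```text
t 10.95 tcp [ 0.6282 -0.3672  0.3889] q [-0.59  0.52  1.38 -0.    1.25 -0.63] F [-0.1 -0.3  0.3] gap 0.0652 gf 0.0
shift units [-0.14  0.04 -3.23] turn units [ 0.02  0.01 -0.03]
```

Request:
{"api": "jog_arm", "payload": {
  "steps": [
    [[-0.07,0.02,-0.6],[0,0,0],60],
    [[-0.07,0.02,-0.6],[0,0,0],60],
    [[0,0,-0.6],[0,0,0],60],
    [[0,0,-0.6],[0,0,0],60],
    [[0,0,-0.5],[0,0,0],60],
    [[0,0,-0.33],[0,0,0],60],
    [[0,0,0],[0,0,0],150],
    [[0,0,0],[0,0,0],190],
    [[0,0,0],[0,0,0],255],
    [[0,0,0],[0,0,0],255],
    [[0,0,0],[0,0,0],255]
  ],
  "newtons": 30
}}

```text
time_s: 11.87
ee_pos: [0.6239, -0.363, 0.2954]
tcp_rot: [2.166, 2.257, 0.014]
contact_force: [16.3, -0.2, -8.9]
finger_gap: 0.0114
grasp_force: 34.2
```

Request:
{"api": "jog_arm", "payload": {
  "steps": [
    [[0.1,0,0],[0,0,0],255],
    [[0.1,0,0],[0,0,0],255],
    [[0,0,0],[0,0,0],255]
  ]
}}

```text
time_s: 12.12
ee_pos: [0.6265, -0.3633, 0.2952]
tcp_rot: [2.173, 2.268, 0.001]
contact_force: [-0.4, 1.5, 3.2]
finger_gap: 0.0117
grasp_force: 33.0
```

Request:
{"api": "jog_arm", "payload": {
  "steps": [
    [[-0.008,0.2,0],[0,0,0],255],
    [[-0.008,0.2,0],[0,0,0],255],
    [[-0.008,0.2,0],[0,0,0],255],
    [[0,0,0],[0,0,0],255]
  ],
  "newtons": 45
}}

```text
time_s: 12.45
ee_pos: [0.6255, -0.345, 0.2952]
tcp_rot: [2.173, 2.267, 0.002]
contact_force: [0.9, 0.3, 4.9]
finger_gap: 0.0111
grasp_force: 46.6
```

Request:
{"api": "jog_arm", "payload": {
  "steps": [
    [[-0.01,0.24,0],[0,0,0],255],
    [[-0.01,0.24,0],[0,0,0],255],
    [[-0.01,0.24,0],[0,0,0],255],
    [[-0.01,0.24,0],[0,0,0],255],
    [[-0.01,0.24,0],[0,0,0],255],
    [[-0.01,0.24,0],[0,0,0],255],
    [[-0.01,0.24,0],[0,0,0],255],
    [[-0.01,0.24,0],[0,0,0],255],
    [[0,0,0],[0,0,0],255]
  ]
}}

```text
time_s: 13.2
ee_pos: [0.6231, -0.2874, 0.2952]
tcp_rot: [2.173, 2.267, 0.001]
contact_force: [0.9, 2.2, 7.6]
finger_gap: 0.0113
grasp_force: 46.9
```

Request:
{"api": "jog_arm", "payload": {
  "steps": [
    [[-0.002,0.06,0],[0,0,0],255],
    [[0,0,0],[0,0,0],255]
  ]
}}

```text
time_s: 13.37
ee_pos: [0.6231, -0.2853, 0.2952]
tcp_rot: [2.173, 2.267, 0.002]
contact_force: [0.1, 1.4, 7.9]
finger_gap: 0.0109
grasp_force: 46.9
```

Request:
{"api": "jog_arm", "payload": {
  "steps": [
    [[-0.002,0.04,0],[0,0,0],255],
    [[0,0,0],[0,0,0],255]
  ]
}}

```text
time_s: 13.53
ee_pos: [0.6231, -0.284, 0.2952]
tcp_rot: [2.173, 2.268, 0.003]
contact_force: [-0.3, 1.3, 6.2]
finger_gap: 0.0112
grasp_force: 46.9
```

Request:
{"api": "jog_arm", "payload": {
  "steps": [
    [[0,0.015,0],[0,0,0],255],
    [[0,0,0],[0,0,0],60],
    [[0,0,0],[0,0,0],60],
    [[0,0,0],[0,0,0],60],
    [[0,0,0],[0,0,0],60],
    [[0,0,0.6],[0,0,0],60],
    [[0,0,0.6],[0,0,0],60],
    [[0,0,0.8],[0,0,0],60],
    [[0,0,0.8],[0,0,0],60],
    [[-1,0,0.3],[0,0,0],60],
    [[-1,0,0],[0,0,0],60],
    [[-1,0.2,0],[0,0,0],60],
    [[-1,0.2,0],[0,0,0],60],
    [[-1,0.2,0],[0,0,0],60],
    [[-1,0.2,0],[0,0,0],60],
    [[-1,0.2,0],[0,0,0],60]
  ]
}}

```text
time_s: 14.87
ee_pos: [0.4108, -0.2536, 0.3856]
tcp_rot: [-2.172, -2.266, 0.0]
contact_force: [-0.6, 0.1, 1.0]
finger_gap: 0.0653
grasp_force: 0.0
```

```bash
python3 - <<'E'
from plan import *
delta(knobT(0.,.09),knobR(0.))
s,t=look("side"),look("top")
f=lambda im,r,c:cv2.resize(im["pixels"][r:r+110,c:c+140],None,fx=2.8,fy=2.8,interpolation=2)
cv2.imwrite("pics/c4.png",cv2.hconcat([f(s,210,300),f(t,180,310)]))
for n,im in(("side",s),("top",t)):
  for k,z in(("tab",.132),("window",.07)):
    for r in spotter.spot_point(k,n)[:1]:
        w=atz(im,r["pixel"],z); d=R.from_rotvec([0,0,-p[2]]).apply(w-[p[0],p[1],0]); print(n,k,r["pixel"],round(r["score"],2),d.round(4))
E
```

```text
t 14.87 tcp [ 0.4108 -0.2536  0.3856] q [-0.64  0.05  1.98  0.    1.11 -0.69] F [-0.6  0.1  1. ] gap 0.0653 gf 0.0
shift units [-0.59 -2.84 -3.45] turn units [ 3.12 -6.48 -9.13]
side tab [248.0, 376.6] 0.9 [0.0403 0.0072 0.132 ]
side window [253.5, 374.7] 0.7 [0.0613 0.0079 0.07  ]
top tab [202.1, 372.5] 0.64 [0.0432 0.0014 0.132 ]
top window [206.0, 362.3] 0.67 [0.0409 0.017  0.07  ]
```

View pics/c4.png

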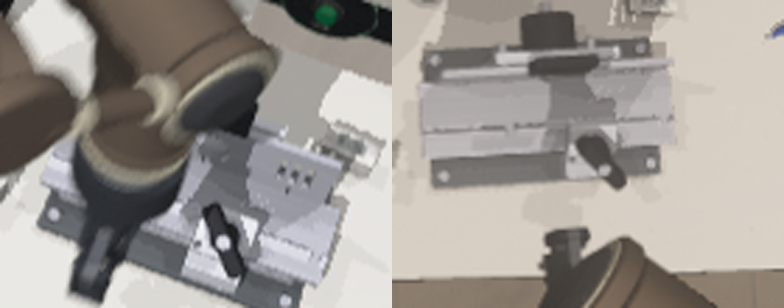

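Request:
{"api": "jog_arm", "payload": {
  "steps": [
    [[-0.05,-0.237,-0.287],[0.26,-0.54,-0.761],60],
    [[-0.05,-0.237,-0.287],[0.26,-0.54,-0.761],60],
    [[-0.05,-0.237,-0.287],[0.26,-0.54,-0.761],60],
    [[-0.05,-0.237,-0.287],[0.26,-0.54,-0.761],60],
    [[-0.05,-0.237,-0.287],[0.26,-0.54,-0.761],60],
    [[-0.05,-0.237,-0.287],[0.26,-0.54,-0.761],60],
    [[-0.05,-0.237,-0.287],[0.26,-0.54,-0.761],60],
    [[-0.05,-0.237,-0.287],[0.26,-0.54,-0.761],60],
    [[-0.05,-0.237,-0.287],[0.26,-0.54,-0.761],60],
    [[-0.05,-0.237,-0.287],[0.26,-0.54,-0.761],60],
    [[-0.05,-0.237,-0.287],[0.26,-0.54,-0.761],60],
    [[-0.05,-0.237,-0.287],[0.26,-0.54,-0.761],60],
    [[0,0,0],[0,0,0],60]
  ]
}}

```text
time_s: 16.25
ee_pos: [0.3945, -0.3405, 0.2809]
tcp_rot: [2.599, 1.078, 0.83]
contact_force: [-0.1, 0.9, 0.0]
finger_gap: 0.0651
grasp_force: 0.0
```

```bash
python3 - <<'E'
from plan import *
delta(knobT(0.,0),knobR(0.))
E
```

```text
t 16.25 tcp [ 0.3945 -0.3405  0.2809] q [-0.93  0.21  2.11  0.9   0.65 -0.83] F [-0.1  0.9  0. ] gap 0.0651 gf 0.0
shift units [ 1.67  0.13 -2.41] turn units [-0.02 -0.02  0.05]
```

Request:
{"api": "jog_arm", "payload": {
  "steps": [
    [[0.24,0.02,-0.344],[0,0,0],60],
    [[0.24,0.02,-0.344],[0,0,0],60],
    [[0.24,0.02,-0.344],[0,0,0],60],
    [[0.24,0.02,-0.344],[0,0,0],60],
    [[0.24,0.02,-0.344],[0,0,0],60],
    [[0.24,0.02,-0.344],[0,0,0],60],
    [[0.24,0.02,-0.344],[0,0,0],60],
    [[0,0,0],[0,0,0],60],
    [[0,0,0],[0,0,0],150],
    [[0,0,0],[0,0,0],255],
    [[0,0,0],[0,0,0],255],
    [[0,0,0],[0,0,0],255],
    [[0,0,0],[0,0,0],255]
  ],
  "newtons": 50
}}

```text
time_s: 17.33
ee_pos: [0.4434, -0.3335, 0.2102]
tcp_rot: [2.598, 1.088, 0.832]
contact_force: [-7.6, 4.0, 4.7]
finger_gap: 0.0219
grasp_force: 48.6
```

```bash
python3 tq.py; python3 - <<'E'
from plan import *
delta(knobT(0.,0),knobR(0.))
E
```

```text
[0.69 1.04 0.52] 0.008 [-1.000e-01 -3.652e+01 -2.304e+01  1.870e+00 -7.100e-01  1.000e-02]
t 17.33 tcp [ 0.4434 -0.3335  0.2102] q [-0.84  0.4   2.06  1.07  0.53 -0.97] F [-7.6  4.   4.7] gap 0.0219 gf 48.6
shift units [ 0.04 -0.1  -0.06] turn units [-0.04 -0.03 -0.03]
```

Request:
{"api": "jog_arm", "payload": {
  "steps": [
    [[0,0,0],[0.573,0.024,-0.819],255],
    [[0,0,0],[0.573,0.024,-0.819],255],
    [[0,0,0],[0.573,0.024,-0.819],255],
    [[0,0,0],[0.573,0.024,-0.819],255],
    [[0,0,0],[0.573,0.024,-0.819],255],
    [[0,0,0],[0.573,0.024,-0.819],255],
    [[0,0,0],[0.573,0.024,-0.819],255],
    [[0,0,0],[0.573,0.024,-0.819],255],
    [[0,0,0],[0.573,0.024,-0.819],255],
    [[0,0,0],[0.573,0.024,-0.819],255],
    [[0,0,0],[0.573,0.024,-0.819],255],
    [[0,0,0],[0.573,0.024,-0.819],255],
    [[0,0,0],[0.573,0.024,-0.819],255],
    [[0,0,0],[0.573,0.024,-0.819],255],
    [[0,0,0],[0.573,0.024,-0.819],255],
    [[0,0,0],[0.573,0.024,-0.819],255]
  ]
}}

```text
time_s: 18.67
ee_pos: [0.4437, -0.3356, 0.2105]
tcp_rot: [-2.69, 0.845, -0.832]
contact_force: [-2.9, -2.3, -1.4]
finger_gap: 0.0223
grasp_force: 48.9
```

```bash
python3 tq.py; python3 - <<'E'
from plan import *
delta(knobT(1.5,0),knobR(1.5))
E
```

```text
[-0.21  0.89  0.05] 0.137 [  2.12 -38.45 -20.87   1.84   1.14  -0.54]
t 18.67 tcp [ 0.4437 -0.3356  0.2105] q [-0.84  0.4   2.05  1.07  0.53  0.43] F [-2.9 -2.3 -1.4] gap 0.0223 gf 48.9
shift units [ 0.03 -0.03 -0.07] turn units [ 0.67 -0.01 -0.93]
```

Request:
{"api": "jog_arm", "payload": {
  "steps": [
    [[0,0,0],[0.573,0.024,-0.819],255],
    [[0,0,0],[0.573,0.024,-0.819],255],
    [[0,0,0],[0,0,0],255]
  ]
}}

```text
time_s: 18.92
ee_pos: [0.4446, -0.337, 0.2111]
tcp_rot: [-2.57, 1.065, -0.797]
contact_force: [4.9, -4.8, -6.4]
finger_gap: 0.0216
grasp_force: 51.6
```

```bash
python3 tq.py; python3 - <<'E'
from plan import *
delta(knobT(1.5,0),knobR(1.5))
E
```

```text
[-0.66  0.39 -0.53] -0.066 [  1.12 -40.13 -18.2    1.01   1.99   0.33]
t 18.92 tcp [ 0.4446 -0.337   0.2111] q [-0.84  0.4   2.05  1.07  0.52  0.6 ] F [ 4.9 -4.8 -6.4] gap 0.0216 gf 51.6
shift units [ 0.    0.01 -0.09] turn units [-0.44 -0.04  0.74]
```

Request:
{"api": "jog_arm", "payload": {
  "steps": [
    [[0,0,0],[0.573,0.024,-0.819],255],
    [[0,0,0],[0.573,0.024,-0.819],255],
    [[0,0,0],[0,0,0],255]
  ]
}}

```text
time_s: 19.17
ee_pos: [0.4447, -0.3375, 0.2112]
tcp_rot: [-2.441, 1.263, -0.754]
contact_force: [1.7, -5.1, -7.4]
finger_gap: 0.0216
grasp_force: 55.4
```

Request:
{"api": "jog_arm", "payload": {
  "steps": [
    [[0,0,0],[0,0,0],60],
    [[0,0,0],[0,0,0],60],
    [[0,0,0],[0,0,0],60],
    [[0,0,0],[0,0,0],60],
    [[-0.38,-0.016,0.546],[0,0,0],60],
    [[-0.38,-0.016,0.546],[0,0,0],60],
    [[-0.38,-0.016,0.546],[0,0,0],60],
    [[-0.38,-0.016,0.546],[0,0,0],60],
    [[-0.38,-0.016,0.546],[0,0,0],60],
    [[-0.38,0.5,0.546],[0,0,0],60],
    [[0,0.9,0.3],[0,0,0],60],
    [[0,0.9,0.3],[0,0,0],60],
    [[0,0.9,0.3],[0,0,0],60],
    [[0,0.9,0.1],[0,0,0],60],
    [[0,0.9,0],[0,0,0],60],
    [[0,0.9,0],[0,0,0],60],
    [[0,0.9,0],[0,0,0],60],
    [[0,0.9,0],[0,0,0],60]
  ]
}}

```text
time_s: 20.67
ee_pos: [0.3759, -0.1053, 0.3391]
tcp_rot: [-2.435, 1.259, -0.749]
contact_force: [0.2, -0.2, 1.2]
finger_gap: 0.065
grasp_force: 0.0
```

```bash
python3 - <<'E'
from plan import *
delta(knobT(1.5,0),knobR(1.5))
s,t=look("side"),look("top")
f=lambda im,r,c:cv2.resize(im["pixels"][r:r+110,c:c+140],None,fx=2.8,fy=2.8,interpolation=2)
cv2.imwrite("pics/c5.png",cv2.hconcat([f(s,220,300),f(t,180,310)]))
E
```

```text
t 20.67 tcp [ 0.3759 -0.1053  0.3391] q [-0.49 -0.22  2.39  0.64  0.52  1.54] F [ 0.2 -0.2  1.2] gap 0.065 gf 0.0
shift units [ 2.29 -7.71 -4.36] turn units [-1.62 -0.08  2.3 ]
```

View pics/c5.png

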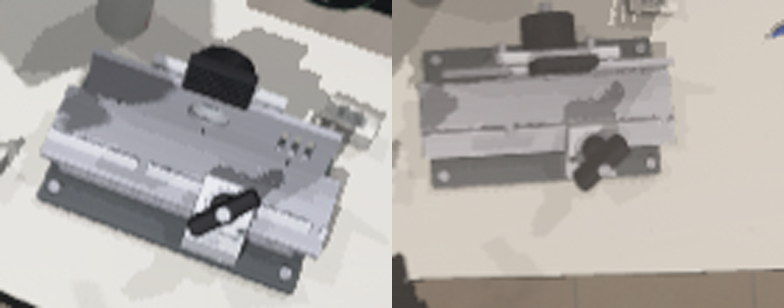

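The window now lies over the port and the knob is turned clockwise. In side the bar runs from (393,290) to (369,302); in top from (394,229) to (378,246). I'll measure the angle.

```bash
python3 - <<'E'
from ang import *
s=lambda x,y:(300+x/2.8,220+y/2.8); t=lambda x,y:(310+(x-392)/2.8,180+y/2.8)
ang([s(259,196),s(189,229)],[t(627,140),t(579,185)])
im={n:look(n) for n in("side","top")}
r=[ray(im["side"],s(208,112)[::-1]),None]
d=atz(im["side"],s(208,112)[::-1],.07); print(R.from_rotvec([0,0,-p[2]]).apply(d-[p[0],p[1],0]))
d=tri([ray(im["side"],s(220,75)[::-1]),ray(im["top"],t(564,64)[::-1])]); print("tab",R.from_rotvec([0,0,-p[2]]).apply(d-[p[0],p[1],0]))
E
```

```text
knob stand xy, theta [-0.0489 -0.0368  1.5105] [-1.2  0.1  0.9 -0.8 -0.1  1.2  0.9 -0.6]
[0.04296028 0.0033611  0.07      ]
tab [0.04122626 0.00470341 0.13775816]
```

```bash
python3 -c "
from bench import arm
print(arm.hand_in())"
```

```text
the job is handed in; nothing more can be done
None
```

I freed the lock, slid the shutter left about 80 mm to the middle stop so its round window is over the port, and turned the knob fully tight again (measured at about 1.51 rad). I handed the job in at about 21 s with the gripper clear of everything; no result came back.

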